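Match the washed push-on caps to their bottles and press them home

TASK

The caps of the three amber bottles came back from the washer mixed up: they look the same from outside, but their bores differ by a few millimetres. Find out by trying which cap fits which bottle, and press every cap fully home on its own bottle, until its top bears on the neck, so that all three bottles are closed. Leave the wash bottle and the two dropper bottles standing where they are.

Things in the scene. Friction and masses are not known exactly. Their poses are not given: they have to be found in the camera images.
- cap_1: Round grey push-on cap, one of three alike outside: 48 mm diameter with fine ribs, 26 mm high, about 30 g, closed flat top 4 mm thick, bore 22 mm deep and open at the underside. Starts bore down on the tray's floor, standing at least 51 mm from the next cap, centre to centre. Origin: centre of its underside, z up.
- cap_2: Second cap, outside as cap_1. The three bores measure 33.6, 37.6 and 41.6 mm; which cap has which is not told and does not show from above, so it must be found by trial. The right cap for a bottle has a bore 1.6 mm wider than its neck. Origin: centre of its underside, z up.
- cap_3: Third cap, outside as cap_1. Let go just above a mouth, a cap too narrow stays on the taper, its underside 1 to 4 mm below the rim; the right cap centres itself and stops on the O-ring, about 11 mm below the rim; a cap too wide drops all the way home (22 mm) and sits loosely. Origin: centre of its underside, z up.
- bottle_a: Amber glass bottle, neck 36 mm in outside diameter. All three bottles: 112 mm high, body 58 mm in diameter up to a shoulder at 87 mm, then the straight neck, whose last 6 mm taper in by 4 mm all round to the rim of the open mouth; held fast in the carrier, they do not move. Origin: centre of its underside, z up.
- bottle_b: Amber glass bottle, neck 40 mm in outside diameter, otherwise as bottle_a. Each neck has a black O-ring, centred 14 mm below the rim and standing 1.6 mm proud, that gives elastically: the right cap needs a push of about 5 N to pass over it, then slides on easily. Origin: centre of its underside, z up.
- bottle_c: Amber glass bottle, neck 32 mm in outside diameter, otherwise as bottle_a. A cap is fully home when the inside of its top bears on the rim: then the cap's underside is 90 mm and its top 116 mm above the bottle's origin. Origin: centre of its underside, z up.
- carrier: Stainless wire carrier, 72 x 222 mm, 49 mm high, fixed, holding the bottles upright in a row along its y axis, 70 mm apart, the middle one over its origin. Which bottle stands in which place varies. Carrier and tray may change sides. Origin: centre of its underside.
- tray: Shallow white draining tray, 180 (x) by 250 (y) mm, rim 12 mm high, floor 3 mm thick, fixed; the caps stand in it. Origin: centre of its underside.
- wash_bottle: Clear squeeze bottle with a white cap and thin nozzle, 56 mm in diameter, 174 mm high, loose, easily knocked over, standing between carrier and tray. Leave it alone. Origin: centre of its underside.
- dropper_near_tray: Small labelled dropper bottle with a black rubber bulb, 25 mm in diameter, 74 mm high, loose, behind the tray. Leave it alone. Origin: centre of its underside.
- dropper_near_carrier: Small labelled dropper bottle with a black rubber bulb, 25 mm in diameter, 74 mm high, loose, behind the carrier. Leave it alone. Origin: centre of its underside.
Things that resemble listed ones, but are neither listed nor needed, are in the scene too. What is shaped like the cap_1 but purple or red is not meant.

How it is judged:
By the outcome, as a careful person would: the job done as asked, in the order asked, and still so for the second after the job is handed in, with the robot touching nothing.
It also fails if it takes over 72 s, if anything falls off the work surface, if the arm or the gripper's body presses on something with over 40 N, if the wrist force passes 120 N, or if a joint passes its speed limit or range.

ROBOT

A 7-joint arm with a two-finger parallel gripper is mounted at the origin on a cart in front of the work surface, level with it; the furniture and walls round the work are solid. World frame = base frame: x ahead of the robot, y to its left, z up, the work surface at z = 0. Lengths are in mm, angles in rad, forces in N, time in s.
With the tool pointing down it reaches from about 400 to 900 mm from the base axis. Payload 5.6 kg.
Tool frame: the origin (TCP) lies midway between the tips of the shut fingers; the grasp point (between the pads) lies 19 mm behind it; z points along the fingers, y is the line along which they close (so a half turn about z gives the same grasp; the last joint's range is limited). The gripper opens to 92 mm and grips with 3 to 60 N. Pads are 20 mm wide; open, the fingers measure 128 mm over their backs; the gripper's body (75 mm by 189 mm) begins 69 mm behind the grasp point.
Start: joints at [-1.24, 0.468, -0.012, 1.603, 0.006, 1.071, -0.056], TCP at [237.392, 605.107, 214.592] pointing down, gripper open.
Joint ranges: [-2.53, 2.53], [-0.31, 2.02], [-1.57, 1.55], [0.28, 2.44], [-1.29, 4.43], [0.15, 1.84], [-2.92, 2.92]. Speed limits (rad/s): [2.57, 2.57, 3.14, 3.14, 3.14, 3.14, 3.14].

INTERFACE

Orientations are given as a rotation vector (axis times angle).
In Python, from cell import robot, grip, kin, viewer gives the robot as it stands. Calls block until the motion is done:
- robot.movep(position, orientation): joint-space move of the TCP to a pose.
- robot.servo_line(position, feed=150, rotation=None): straight line of the TCP; rotation=None keeps the orientation; feed is the mean speed in mm/s.
- robot.goto_joints(angles): joint-space move.
- grip(opening, newtons=None): opening from 0.0 (shut) to 1.0 (fully open); newtons is the grip in N (None keeps the last); returns when the fingers have stopped.
- robot.hold(seconds).
- kin.ik(position, orientation): joint angles nearest the present ones, or None.
- robot.observe(): the state.
- viewer.read_camera(name): name is "side" or "top"; returns the picture (420x560x3 uint8, red, green, blue); there is no depth.
- viewer.camera_info(name): a dict with "camera_matrix" (3x3 intrinsics, pixels), "R" (3x3) and "t" (3): a world point X has camera coordinates R X + t. Camera axes: x right, y down, z forward; pixel columns grow to the right and rows downward; lengths in mm; the calibration is good to about 2 mm. A picture is of the moment at which its call begins. camera_info takes no time and is no camera call.
A pose or a line that the arm cannot do raises robot.IKError and nothing moves.
- robot.job_done(): hands the job in; it is judged then, once.
Trained networks look in the newest picture that a camera, given by its name, has taken for a name from the list of things; names that differ only in an ending like _2 or _b are one class to them, and where a whole thing is asked for, a point or a joint stands for the part that bears it (a point fixed in the world has none). Each returns a list of dicts, best first, with "confidence" (0 to 1); they miss things now and then, are a little off and sometimes report something else, mostly with a low value. They report only what shows in the picture. A call takes as long as a camera call. They do not tell look-alikes from the thing itself.
- viewer.silhouettes(name, camera): "mask" (420x560 bool, what is visible of it).
- viewer.pinpoint(name, camera): "at" ([x, y, z] in mm, in the coordinates of the camera as it stood for that picture, good to about 4 mm: a listed point, or the origin of a listed thing).
The state is a dict: "t": time; "joints": joint angles; "joint_velocities": joint speeds; "joint_torque": joint torques, N m; "tcp_pos": TCP position; "tcp_rot": TCP orientation; "contact_force": force on the tool from outside, world axes, zero at the start; "wrist_torque": the same for the moment, N m; "grip_width": opening from 0.0 (shut) to 1.0 (fully open); "grip_force": force on a finger pad.
Only numpy, scipy, OpenCV 4.12 (cv2) and the standard library are available. Lean on these libraries where they do the work, as an engineer would, in place of code of your own. Each camera call takes 0.05 s, during which the arm holds its last target. There are 200 camera calls.

## Working session

There is one attempt and no reset: what is moved stays moved. The work goes in short steps, each a Python script; the robot and the scene stay as the last script left them, time stands still between calls to the robot, and variables do not carry over. Pictures are saved under pics/ and viewed, at most 10 in all, crops included, and the job is handed in when it is done.

```bash
mkdir -p pics; ls; python3 - <<'E'
from cell import robot, grip, kin, viewer
import cv2, numpy as np
ims=[]
for c in ("top","side"):
    im=viewer.read_camera(c); cv2.imwrite(f"pics/{c}0.png",im[:,:,::-1])
    I=viewer.camera_info(c); R=np.array(I["R"]);t=np.array(I["t"])
    print(c,(-R.T@t).round(),R[2].round(2))
    for n in ("cap_1","bottle_a","carrier","tray","wash_bottle","dropper_near_tray"):
        for d in viewer.pinpoint(n,c):
            p=np.array(d["at"]); uv=np.array(I["camera_matrix"])@p; uv=uv[:2]/uv[2]
            print(n,(R.T@(p-t)).round(1),uv.round(),round(d["confidence"],2))
o=robot.observe();print(o["t"],o["tcp_rot"],o["grip_width"])
E
```

```text
pics
top [ 314.   44. 1258.] [ 0.15 -0.   -0.99]
cap_1 [481.5 297.4   3.4] [179. 216.] 0.86
cap_1 [443.2 152.3   3.8] [234. 233.] 0.82
cap_1 [505.5 221.2   4.6] [209. 208.] 0.72
cap_1 [ 4.077e+02  1.150e+01 -2.000e-01] [289. 248.] 0.62
cap_1 [585.9  -5.    2.5] [297. 180.] 0.61
bottle_a [ 492.1 -281.9    0.8] [403. 219.] 0.94
bottle_a [ 506.2 -213.7    0.7] [377. 213.] 0.85
bottle_a [ 519.5 -143.4   -1.7] [349. 207.] 0.65
carrier [ 505.4 -215.7   -1. ] [377. 213.] 0.64
tray [464.  222.2   2.6] [207. 224.] 0.93
wash_bottle [4.967e+02 7.000e+00 3.000e-01] [291. 214.] 0.56
wash_bottle [482.  296.6   2.7] [179. 216.] 0.46
dropper_near_tray [585.6 260.   -0.8] [196. 178.] 0.42
dropper_near_tray [491.3   7.5  -0.6] [291. 216.] 0.32
side [ 470. 1058.  920.] [ 0.03 -0.75 -0.66]
cap_1 [498.6 224.2   7. ] [284. 280.] 0.85
cap_1 [407.2   9.8  -0.5] [318. 226.] 0.81
cap_1 [480.3 298.7   8.7] [290. 302.] 0.7
cap_1 [500.  425.   -1.6] [280. 349.] 0.66
cap_1 [585.7  -3.3   6. ] [256. 221.] 0.65
bottle_a [ 524.  -142.7    2.1] [279. 193.] 0.82
bottle_a [ 504.  -212.8    5. ] [286. 179.] 0.76
bottle_a [ 489.8 -281.6    0.8] [291. 167.] 0.53
carrier [ 507.2 -212.2    1.2] [285. 180.] 0.64
tray [467.4 225.2   2.8] [296. 281.] 0.71
tray [483.9 298.1   6.1] [289. 303.] 0.45
wash_bottle [497.6   2.4   1.9] [286. 223.] 0.89
dropper_near_tray [582.4 258.1   2.1] [249. 290.] 0.68
0.7 [5.83901149e-01 3.08684882e+00 5.91863729e-06] 1.0002057647550175
```

View pics/top0.png

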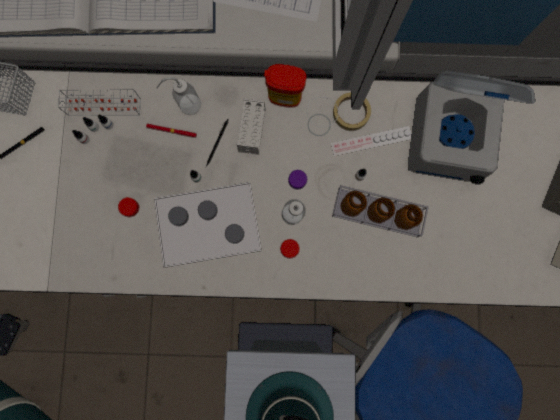

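```bash
python3 - <<'E'
import cv2,numpy as np
a=cv2.resize(cv2.imread('pics/top0.png')[150:280,140:310],None,fx=3,fy=3,interpolation=cv2.INTER_CUBIC)
cv2.imwrite('pics/crop1.png',a)
a=cv2.resize(cv2.imread('pics/side0.png')[140:370,210:350],None,fx=2.6,fy=2.6,interpolation=cv2.INTER_CUBIC)
cv2.imwrite('pics/crop2.png',a)
E
```

```text
(no output)
```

View pics/crop1.png

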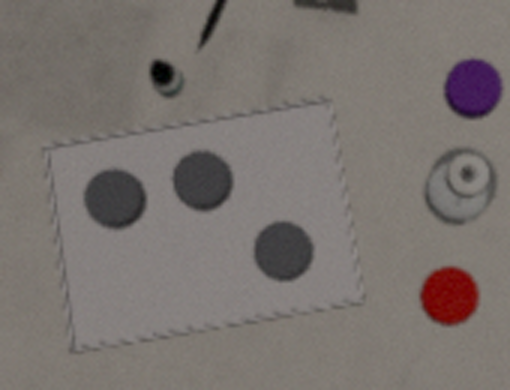

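View pics/crop2.png

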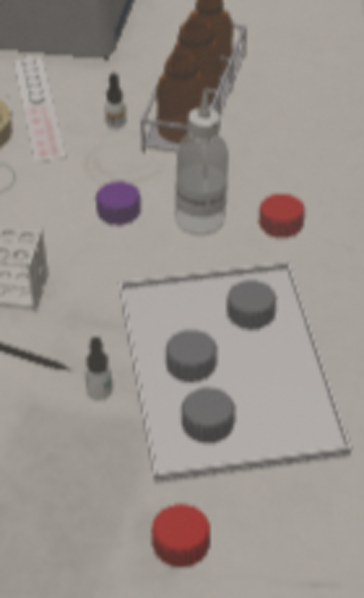

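Top picture: grey caps are at (179,216), (209,208) and (234,233), all inside the white tray. The red ones at (129,207) and (290,248) and the purple one at (298,180) stand outside it and are decoys, and both crops confirm this. The bottles are at about (353,203), (380,209) and (408,216). Next I'll check the neck widths and the surroundings.

```bash
python3 - <<'E'
from cell import viewer
import cv2,numpy as np
av={}
for c in("top","side"):
    av[c]=np.mean([viewer.read_camera(c).astype(float) for _ in range(10)],0)
    np.save(c,av[c]); I=viewer.camera_info(c); print(c,np.array(I["camera_matrix"]).round(1).tolist())
g=lambda a,s,k:cv2.resize(np.clip(a[s]*1.8,0,255).astype(np.uint8)[:,:,::-1],None,fx=k,fy=k,interpolation=cv2.INTER_CUBIC)
A=g(av["top"],np.s_[180:242,328:432],4.5); B=g(av["side"],np.s_[125:210,260:320],4)
F=g(av["side"],np.s_[:,:],.55)
C=np.zeros((600,800,3),np.uint8)
C[:A.shape[0],:A.shape[1]]=A; C[:B.shape[0],500:500+B.shape[1]]=B; C[350:350+F.shape[0],:F.shape[1]]=F
cv2.imwrite("pics/neck.png",C)
E
```

```text
top [[491.3, 0.0, 277.3], [0.0, 491.3, 208.3], [0.0, 0.0, 1.0]]
side [[487.7, 0.0, 281.4], [0.0, 487.7, 222.9], [0.0, 0.0, 1.0]]
```

View pics/neck.png

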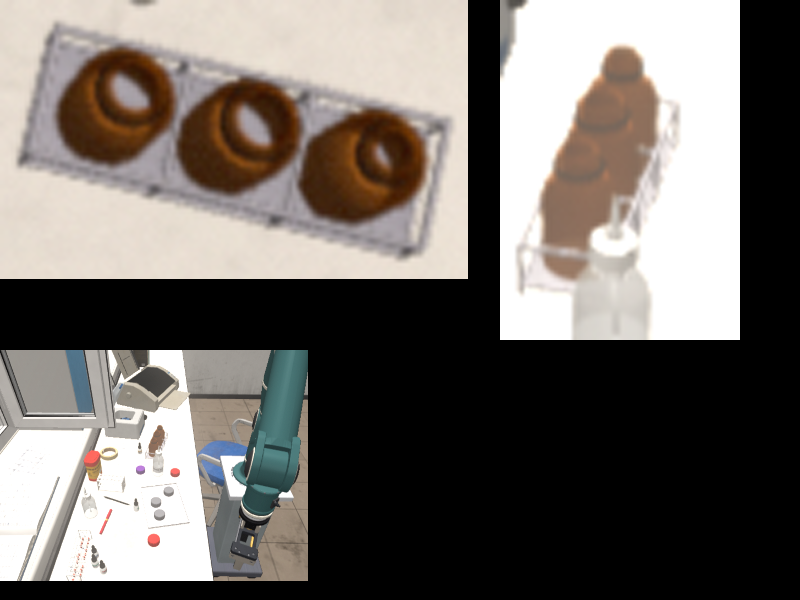

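The side view and the crop agree that the middle bottle (380,209) has the widest neck, so it is b. The right one (408,216) is narrowest, so it is c, and the left one (353,203) is a. The window frame is well behind the work. I'll test each unknown cap on b first, because the depth at which it stops there identifies all three.

```bash
cat > h.py <<'E'
from cell import robot, grip, kin, viewer
import cv2, numpy as np
MID=np.array([505.9,-212.9]); ROW=np.array([.216,.976])
BOT={"a":MID+70*ROW,"b":MID.copy(),"c":MID-70*ROW}; TB=-12.5
def rv(deg):
    f=np.radians((deg+90)/2); return np.pi*np.array([np.cos(f),np.sin(f),0])
def best(deg):   # the half turn with the wrist nearest now
    return rv(deg)
def ob(): return robot.observe()
def go(xy,z,deg):
    q0=np.array(ob()["joints"]); c=[]
    for d in (deg,deg+180):
        q=kin.ik([*xy,z],rv(d))
        if q is not None: c.append((np.abs(np.array(q)-q0).max(),q))
    robot.goto_joints(min(c,key=lambda a:a[0])[1])
def lin(xy,z,feed=200): robot.servo_line([float(xy[0]),float(xy[1]),float(z)],feed=feed)
def pick(xy,deg,z=8,n=25):
    go(xy,110,deg); grip(.63); lin(xy,z,150); grip(0.0,n)
    o=ob(); print("grip",round(o["grip_width"]*92,1),"t",round(o["t"],1)); 
def down(z1,lim,step=1.,feed=40):
    """lower straight until fz>lim or z1; print profile, return tcp z"""
    p=np.array(ob()["tcp_pos"]); log=[]
    while p[2]>z1:
        p[2]-=step; robot.servo_line(p.tolist(),feed=feed); o=ob(); f=np.array(o["contact_force"])
        log.append((round(o["tcp_pos"][2],1),*f.round(1)))
        if f[2]>lim: break
    print(*[(float(a),*map(float,b)) for a,*b in log[-14:]],"t",round(o["t"],1)); return o["tcp_pos"][2]
E
cat > seg.py <<'E'
from h import *
im=np.load("top.npy"); I=viewer.camera_info("top"); K,R,t=[np.array(I[k]) for k in("camera_matrix","R","t")]
m=((im.max(2)<125)&(im.max(2)-im.min(2)<20)).astype(np.uint8)
n,l,s,c=cv2.connectedComponentsWithStats(m)
for i in range(1,n):
    if 150<s[i,4]<700 and 150<c[i][0]<260 and 185<c[i][1]<265:
        d=R.T@np.linalg.solve(K,[*c[i],1]); C=-R.T@t; X=C+d*(22-C[2])/d[2]; print(c[i].round(1),s[i,4],X.round(1))
E
python3 seg.py; python3 - <<'E'
from h import *
for xy,z,d in (((443,152),8,10),((443,152),230,10),((502,222),8,-45),((481,298),8,10),(BOT["a"],230,TB),(BOT["b"],230,TB),(BOT["c"],95,TB),(BOT["a"],95,TB)):
    for k in(0,180):
        q=kin.ik([*xy,z],rv(d+k)); print(xy,z,d+k,None if q is None else np.round(q,2))
E
```

```text
[207.  209.7] 365 [498.4 222.5  22. ]
[177.8 215.8] 371 [480.7 295.6  22. ]
[233.9 233.2] 354 [440.3 151.6  22. ]
(443, 152) 8 10 [-0.64  0.52  0.29  2.18 -0.31  0.48  0.06]
(443, 152) 8 190 [-0.17  0.53 -0.28  2.15  0.3   0.49  2.64]
(443, 152) 230 10 [-0.79  0.13  0.42  2.04 -0.07  0.98 -0.16]
(443, 152) 230 190 [-0.34  0.15 -0.07  2.01  0.01  0.99  2.9 ]
(502, 222) 8 -45 [-0.8   0.63  0.41  2.   -0.43  0.6  -0.89]
(502, 222) 8 135 [-0.38  0.61 -0.13  1.97  0.13  0.58  1.76]
(481, 298) 8 10 [-0.79  0.62  0.22  1.94 -0.23  0.6  -0.24]
(481, 298) 8 190 [-0.35  0.65 -0.34  1.91  0.35  0.63  2.41]
[ 521.02 -144.58] 230 -12.5 [-0.51  0.34  0.9   1.9  -0.31  1.04  0.3 ]
[ 521.02 -144.58] 230 167.5 [-0.77  0.59  1.36  1.91 -0.63  1.18 -2.53]
[ 505.9 -212.9] 230 -12.5 [-0.41  0.38  0.94  1.88 -0.35  1.06  0.46]
[ 505.9 -212.9] 230 167.5 [-0.62  0.61  1.36  1.89 -0.65  1.19 -2.39]
[ 490.78 -281.22] 95 -12.5 [-0.22  0.65  0.92  1.95 -0.67  0.89  0.84]
[ 490.78 -281.22] 95 167.5 [-0.42  0.96  1.34  1.96 -1.04  1.17 -2.  ]
[ 521.02 -144.58] 95 -12.5 [-0.39  0.54  0.78  2.   -0.53  0.8   0.47]
[ 521.02 -144.58] 95 167.5 [-0.7   0.92  1.34  2.02 -1.02  1.13 -2.24]
```

```bash
python3 - <<'E'
from h import *
pick((441,152),10)
lin((441,152),215,300)
go(BOT["b"],215,TB); o=ob(); print(o["t"],np.round(o["contact_force"],1),round(o["grip_width"]*92,1))
lin(BOT["b"],126,200)
z=down(96,4)
E
```

```text
grip 47.6 t 5.3
7.5667 [ 0.4 -0.2 -0.4] 47.6
(108.6, 2.6, -2.1, -1.2) (107.6, 1.1, -1.5, -0.2) (106.6, 2.6, -1.7, -0.9) (105.7, 2.0, -2.5, 2.1) (104.8, 3.5, -2.8, 2.8) (103.7, 4.2, -3.6, 2.0) (102.5, 3.9, -4.5, 0.7) (101.4, 4.5, -4.7, -0.6) (100.4, 4.3, -4.2, 0.3) (99.4, 5.1, -4.4, -0.6) (98.3, 5.1, -3.8, 0.1) (97.3, 4.7, -3.1, 0.3) (96.4, 4.1, -4.5, -0.4) (95.9, 2.3, -3.2, 5.5) t 15.9
```

```bash
python3 - <<'E'
from h import *
print(np.round(ob()["tcp_pos"],2),BOT["b"])
z=down(90,18)
o=ob();print(np.round(o["tcp_pos"],2),np.round(o["contact_force"],1),np.round(o["wrist_torque"],2),round(o["grip_width"]*92,1))
grip(.63)
print(np.round(ob()["tcp_pos"],2),ob()["contact_force"])
grip(0.0,10); o=ob(); print(np.round(o["tcp_pos"],2),np.round(o["contact_force"],1)); grip(.63)
lin(o["tcp_pos"][:2],160,250); print(ob()["t"])
im=viewer.read_camera("side"); cv2.imwrite("pics/s1.png",cv2.resize(im[125:215,250:330,::-1],None,fx=6,fy=6,interpolation=cv2.INTER_CUBIC))
E
```

```text
[ 506.86 -213.11   95.91] [ 505.9 -212.9]
(95.8, -0.9, -1.0, 12.2) (95.8, -2.3, -0.2, 20.7) t 16.4
[ 506.91 -213.08   95.75] [-2.3 -0.2 20.7] [-0.04  0.65 -0.05] 47.0
[ 505.78 -212.21   93.04] [-0.03835221 -0.20686595 -1.04064513]
[ 507.27 -213.01   93.87] [ 1.6  0.6 -2. ]
17.85
```

View pics/s1.png

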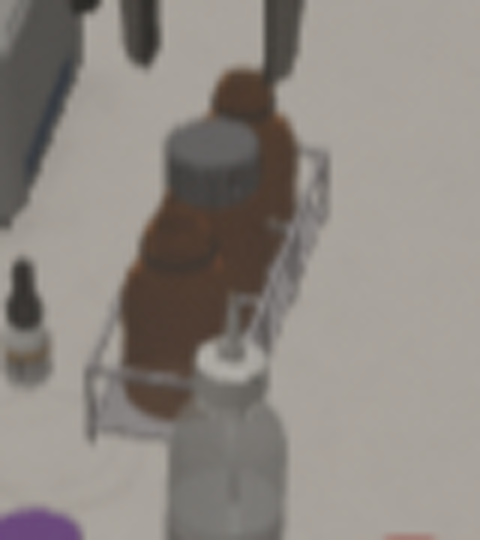

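The cap went over the O-ring of the middle bottle with a bump of about 4 N, then hit a hard stop with its underside at z≈91. The picture shows it seated level at (210,160) in the crop. The next cap is tried on a; if it stops high there, it goes to c.

```bash
sed -i 's/MID=np.array(.*); ROW/MID=np.array([507.1,-213.2]); ROW/' h.py
cat >> h.py <<'E'
def trial(b):
    go(BOT[b],215,TB); lin(BOT[b],119,250); z=down(95.5,12,1.5,60)
    if z<98:
        z=down(90,20,1,60); o=ob(); print("HOME?",b,np.round(o["tcp_pos"],1),np.round(o["contact_force"],1)); grip(.63); lin(BOT[b],150,250); return True
    print("narrow",b,z); lin(BOT[b],170,250); return False
E
python3 - <<'E'
from h import *
C=(499.5,222.5)
lin(BOT["b"],215,300); pick(C,-45); lin(C,215,300)
if not trial("a"): print(trial("c"))
print(ob()["t"],ob()["grip_width"]*92)
E
```

```text
grip 47.5 t 21.2
(114.7, -0.2, -0.2, -1.1) (113.2, 0.4, 0.2, -0.6) (111.8, -0.4, 0.7, -0.2) (110.3, 0.4, 0.6, 0.2) (108.8, 0.1, -0.2, -0.2) (107.3, 0.3, -0.5, 0.6) (105.8, -1.7, 0.5, 0.8) (104.4, -0.6, -0.7, -0.1) (102.6, -0.0, -1.8, -1.5) (101.1, -0.6, -2.5, -2.9) (99.6, 0.2, -2.2, -2.4) (98.2, -1.5, -3.4, -1.8) (96.7, -0.6, -4.1, -0.8) (95.9, -3.3, -2.9, 6.4) t 28.0
(95.9, -4.7, -1.1, 10.8) (95.8, -7.0, -0.4, 19.6) (95.6, -9.3, 0.6, 28.1) t 28.7
HOME? a [ 522.7 -144.7   95.6] [-9.3  0.6 28.1]
29.4667 57.83932389087271
```

```bash
python3 - <<'E'
from h import *
C=(480.8,297)
lin(BOT["a"],215,300); pick(C,10); lin(C,215,300)
go(BOT["c"],215,TB); lin(BOT["c"],112,250); z=down(95.5,12,.7,20)
if z<98:
    down(90,20,1,60); o=ob(); print(np.round(o["tcp_pos"],1),np.round(o["contact_force"],1)); grip(.63); lin(BOT["c"],215,300)
print(ob()["t"],ob()["grip_width"]*92)
ims=[viewer.read_camera(c)[:,:,::-1] for c in("side","top")]
g=lambda a,k:cv2.resize(np.ascontiguousarray(a),None,fx=k,fy=k,interpolation=cv2.INTER_CUBIC)
A=g(ims[0][125:225,250:330],5);B=g(ims[1][170:250,328:438],3.5)
O=np.zeros((500,800,3),np.uint8);O[:,:400]=A;O[:B.shape[0],405:405+B.shape[1]]=B;cv2.imwrite("pics/end.png",O)
E
```

```text
grip 47.2 t 32.9
(103.9, 0.6, 4.9, 3.4) (103.2, 1.7, 3.9, 1.5) (102.4, 1.3, 4.8, 0.3) (101.8, 2.4, 4.3, -1.4) (101.1, 2.4, 4.5, -1.0) (100.5, 2.2, 3.9, -1.1) (99.9, 1.8, 4.9, 0.2) (99.2, 2.2, 4.8, 0.0) (98.6, 2.4, 3.7, 0.6) (97.8, 2.3, 4.7, 0.7) (97.1, 2.4, 3.3, -0.4) (96.4, 1.6, 3.8, 0.7) (95.7, 2.0, 3.9, 0.3) (95.4, 1.8, 5.6, 4.3) t 42.6
(95.3, -0.6, 5.7, 9.8) (95.0, -0.7, 7.8, 15.7) (94.6, -2.9, 7.7, 21.9) t 43.3
[ 492.3 -281.6   94.6] [-2.9  7.7 21.9]
44.2583 57.77389040344222
```

View pics/end.png

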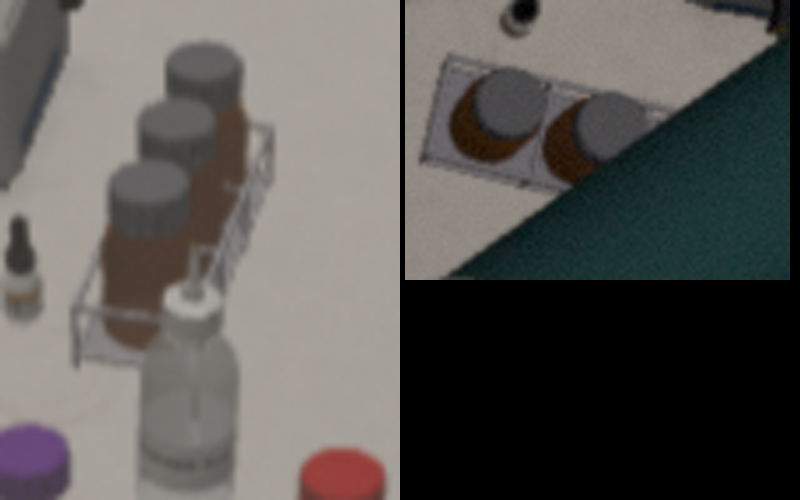

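All three caps bottomed at the same height with no force before the stop. With bores and necks paired this way, that can only happen when every cap is on its own bottle. The picture shows all three level and seated, with the wash bottle and the dropper by the carrier standing.

```bash
python3 -c "
from h import *
print(robot.job_done())"
```

```text
the job is handed in; nothing more can be done
None
```

The job is handed in at about 44 s: all three caps are pressed fully home on their own bottles, and I did not touch the wash bottle or the droppers (the dropper behind the tray was not in the final picture).

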